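# Load the sauce carousel and hold it facing front

### The arm

A 6-joint arm with a two-finger parallel gripper is mounted at the origin on the work surface. World frame = base frame: x ahead of the robot, y to its left, z up, the work surface at z = 0. Lengths are in mm, angles in degrees, forces in N, time in s.
With the tool pointing down it reaches from about 350 to 850 mm from the base axis. Payload 8.1 kg.
Tool frame: the origin (TCP) lies midway between the tips of the shut fingers; the grasp point (between the pads) lies 19 mm behind it; x points along the fingers, y is the direction in which the jaws open and shut, and the axes are right-handed (so a half turn about x gives the same grasp; the last joint's range is limited). The gripper opens to 85 mm and grips with 20 to 120 N. Pads are 22 mm wide; open, the fingers measure 114 mm over their backs; the gripper's body (76 mm by 85 mm) begins 54 mm behind the grasp point. The pads swing forward as they close: fully open they stand 13 mm farther back than shut.
Start: joints at [-70.21, 7.471, 85.268, -0, 87.261, -4.893], TCP at [250.578, -545.175, 231.292] pointing down, gripper open.
Joint ranges: [-169.43, 169.43], [-51.17, 129.36], [1.28, 143.12], [-76.62, 256.62], [0, 156.53], [-152.29, 152.29]. Speed limits (degrees/s): [136.94, 136.94, 159.86, 180, 180, 180].

### API

Orientations are given as [roll, pitch, yaw] about the fixed x, y, z axes, in that order (R = Rz(yaw) Ry(pitch) Rx(roll)).
In Python, from bench import sense, snapshot, hand_in gives the robot as it stands.
- The arm moves only by the tool drive_tool, never from a script. Its argument "deltas" is a list of rows, each a list of 7 numbers: the closure in counts, from 0 (fully open) to 255 (shut), then the shift along the tool's x, y, z in m, then the turn, a rotation vector about the tool's x, y, z in rad. A call has exactly 10 rows; each row is the pose to reach, as a shift and turn from the pose commanded when the call began, along the tool's axes at that moment; what a row does not reach only later rows make up. A row lasts 1/12 s, in which the tool goes at most 41.7 mm and 7.16 degrees, less where a joint would pass 70% of its speed; a pose out of reach is approached as far as the arm can. A call with a gripper value outside its range is refused whole. The fingers move at their own pace and stop on an object; "squeeze" is the grip in N (left out, the last holds). Time passes only in rows, so rows that repeat a pose let the fingers close, or fill a call up. It gives the time, the measured TCP pose, the force and the opening at its end, in the units of the state.
- sense(): the state, without advancing time (a new reading comes with each control period).
- snapshot(name): name is "scene" or "top"; returns a dict with "frame" (384x512x3 uint8, blue, green, red), "fx", "fy", "cx", "cy" (pixels), "rvec" (rotation vector, rad) and "tvec" (3), from world to camera coordinates, as OpenCV has them. Camera axes: x right, y down, z forward; pixel columns grow to the right and rows downward; lengths in mm; the calibration is good to about 2 mm. A picture is of the moment at which its call begins. There is no depth.
- hand_in(): hands the job in, once; it reports no verdict.
The state is a dict: "time": time; "joint_pos": joint angles; "qd": joint speeds; "joint_efforts": joint torques, N m; "tool_pos": TCP position; "tcp_rot": TCP orientation; "ft_force": force on the tool from outside, world axes, zero at the start; "wrist_torque": the same for the moment, N m; "finger_gap": finger opening in mm.
Only numpy, scipy, OpenCV 4.12 (cv2) and the standard library are available. Lean on these libraries where they do the work, as an engineer would, in place of code of your own. Each camera call takes 0.05 s, during which the arm holds its last target.

### The job

One ring on the sauce carousel is empty: of the three white pots, find the one that fits this ring snugly (neither too wide to go in nor loose in it) and seat it in the ring, upright and fully home, then turn the carousel until that pot stands in line with the pointer that sticks out of the stand at the front. The carousel springs back when let go, so finish while still holding it there, still, by the pot or the carousel. Leave the other two pots standing upright on the table, and do not disturb the mug, the chopstick caddy or the chilli jar.

Things in the scene. Friction and masses are not known exactly. Their poses are not given: they have to be found in the camera images.
- stand: The carousel's fixed stand: a black plastic disc lying on the table, 150 mm in diameter and 12 mm high, mostly hidden below the turntable. Origin at the centre of its underside, on the turning axis; its -x axis runs out along the pointer, roughly towards the robot.
- pointer (a point): Tip of the flat black pointer (36 mm wide, 12 mm high, ending in a point) that sticks out from the stand beneath the turntable, 175 mm from the turning axis; the turntable's rim is 120 mm from the axis, so some 55 mm of the pointer show.
- carousel: Wooden turntable, 240 mm across, its top 28 mm above the table; origin on the vertical turning axis, at its underside (14 mm up). Central steel post with a 28 mm ball, top at 122 mm. The empty ring and two fixed jars (up to 52 mm across, tops up to 120 mm above the table) stand every 120 degrees on a circle of 85 mm radius. Turn clockwise seen from above to bring the ring to the pointer.
- ring (a point): Centre of the empty ring's floor (the turntable's top), 85 mm from the axis, turning with it. Wooden ring, 25 mm high, 63 mm outside; bore 53 mm, its top 6 mm flaring to 59 mm. A spring (0.08 Nm/rad, friction 0.04 Nm) parks the ring 80 degrees counter-clockwise of the pointer (start: within 23 degrees of that). About 1.8 N at the ring brings it to the pointer; let go there, it swings back.
- pot_slim_mid (a point): A round lidded pot of glazed white ceramic with a steel lid, 90 mm tall, 40 mm in outer diameter from foot to 80 mm height (the lid, above that, is 4 mm narrower). Loose, about 0.1 kg. This point is its centre, half-way up (45 mm above its foot); z is its upright axis.
- pot_middle_mid (a point): A round lidded pot of glazed white ceramic with a steel lid, 90 mm tall, 50 mm in outer diameter from foot to 80 mm height (the lid, above that, is 4 mm narrower). Loose, about 0.14 kg. This point is its centre, half-way up (45 mm above its foot); z is its upright axis.
- pot_middle: The same 50 mm pot; origin at the centre of its underside, z up.
- pot_wide_mid (a point): A round lidded pot of glazed white ceramic with a steel lid, 90 mm tall, 60 mm in outer diameter from foot to 80 mm height (the lid, above that, is 4 mm narrower). Loose, about 0.18 kg. This point is its centre, half-way up (45 mm above its foot); z is its upright axis.
- mug: Bystander: clear plastic mug, 74 mm across, 105 mm tall, handle to its +y; origin at the centre of its underside.
- caddy: Bystander: yellow plastic chopstick caddy, 90 x 120 mm, 120 mm tall, chopsticks up to about 230 mm; origin at the centre of its underside.
- chilli_jar: Bystander: squat chilli jar with a blue plastic rim, 88 mm across, 78 mm tall; origin at the centre of its underside.
Things that resemble listed ones, but are neither listed nor needed, are in the scene too. What is shaped like the pot_middle but black is not meant.

How it is judged:
By the outcome, as a careful person would: the job done as asked, in the order asked, and still so for the second after the job is handed in, while the arm keeps its last pose, push and grip.
It also fails if it takes over 42 s, if anything falls off the work surface, if the arm or the gripper's body presses on something with over 40 N, if the wrist force passes 120 N, or if a joint passes its speed limit or range.

## Working session

There is one attempt and no reset: what is moved stays moved. The work goes in short steps, Python scripts to look and compute and a tool call to move; the robot and the scene stay as the last step left them, time stands still between calls to the robot, and variables do not carry over. Pictures are saved under pics/ and viewed, and the job is handed in when it is done.

Besides the shell and the picture viewer there is one more tool, called after "Emit:" in YAML: its name, and indented under it one key for each argument. drive_tool: Moves the arm, as the interface text tells. Its arguments: {"type":"object","properties":{"deltas":{"type":"array","items":{"type":"array","items":{"type":"number"}}},"squeeze":{"type":"number"}},"required":["deltas"]}

```bash
ls; mkdir -p pics; python3 - <<'E'
from bench import sense,snapshot
import cv2,numpy as np,pickle
print(sense())
d={}
for n in("scene","top"):
    s=snapshot(n);d[n]=s
    cv2.imwrite(f"pics/{n}0.png",cv2.resize(s["frame"],(800,600),interpolation=cv2.INTER_CUBIC))
    R=cv2.Rodrigues(np.array(s["rvec"]))[0]; print(n,s["fx"],s["cx"],s["cy"],"cam",-R.T@np.array(s["tvec"]).ravel(),R[2])
pickle.dump(d,open("s0.pkl","wb"))
E
```

```text
pics
{'time': 0.0, 'joint_pos': array([-7.02097661e+01,  7.51525122e+00,  8.53310935e+01, -8.23291294e-04,
        8.72601653e+01, -4.89097399e+00]), 'qd': array([-0.05044978,  0.0107308 ,  0.11819299, -0.00345765,  0.01645264,
        0.07736954]), 'joint_efforts': array([-1.22773698e-03, -5.69415987e+01, -5.00545800e+01, -4.81804564e-04,
        1.51546713e-02,  4.67980180e-05]), 'tool_pos': array([ 250.38819831, -544.64666919,  230.22554106]), 'tcp_rot': array([-94.44864906,  89.89348686, 110.23259891]), 'ft_force': array([0.10881305, 0.57362723, 0.88382157]), 'wrist_torque': array([ 0.01666469, -0.02570958,  0.00467172]), 'finger_gap': 85.30542201572102}
scene 450.9335948254492 259.8330206539333 194.25048605742498 cam [1002.4561274  -567.8063091   802.25159997] [-0.44391505  0.56458293 -0.69583442]
top 406.77232823236795 257.5273160782857 190.2079828748716 cam [ 387.05225779   28.66310486 1261.78572807] [ 0.13784608 -0.007362   -0.9904263 ]
```

View pics/scene0.png

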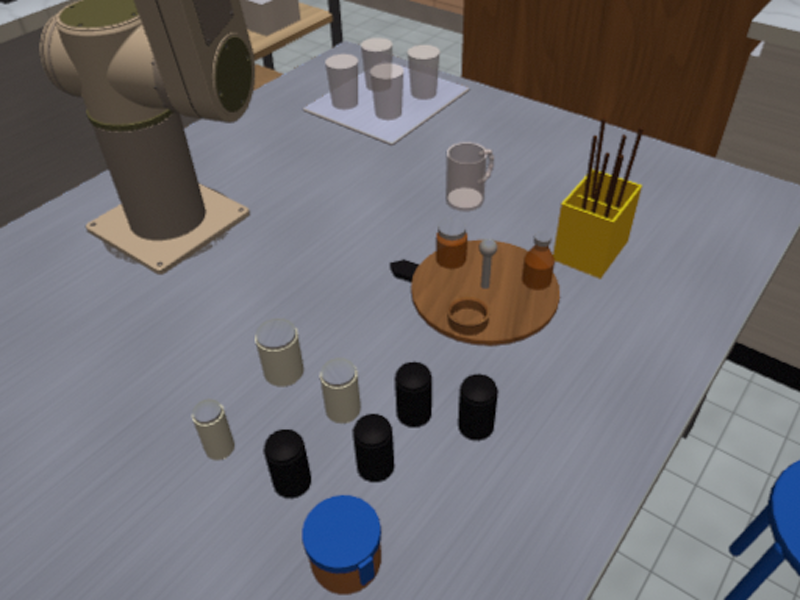

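View pics/top0.png

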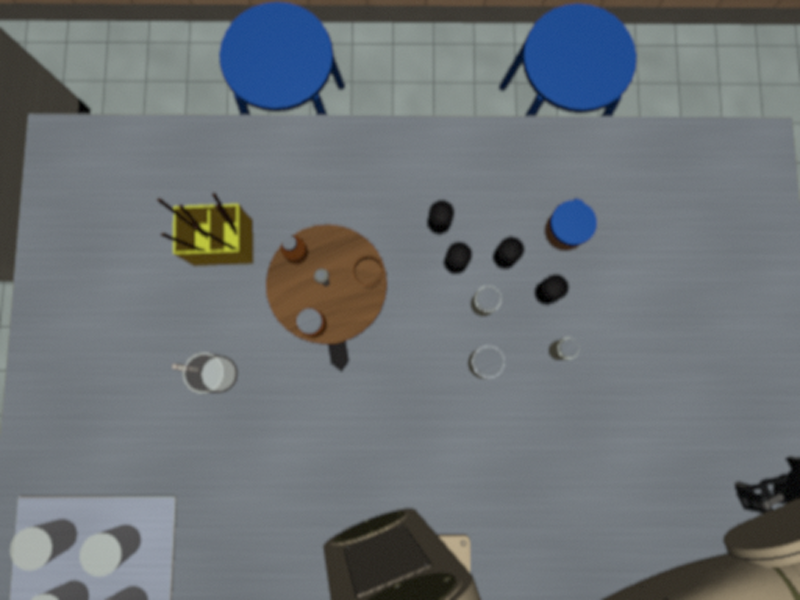

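Candidates (800x600 scaled pixels):
- Scene view: white pots at (280,352), which looks wide, (340,390), middle, and (214,430), slim. Black decoys are at (414,394), (478,407), (374,447) and (288,462).
- Top view: white pots at (488,362) wide, (488,299) middle and (567,348) slim. The ring is at (368,270).

I choose the middle one and will check it by measured diameter.

```bash
cat > h.py <<'E'
import cv2,numpy as np,pickle
def cam(s):
    K=np.array([[s["fx"],0,s["cx"]],[0,s["fy"],s["cy"]],[0,0,1.]])
    return K,np.array(s["rvec"],float).ravel(),np.array(s["tvec"],float).ravel()
def back(s,uv,z):
    K,r,t=cam(s);R=cv2.Rodrigues(r)[0];c=-R.T@t
    d=R.T@np.linalg.solve(K,np.array([uv[0],uv[1],1.]));return c+d*(z-c[2])/d[2]
def proj(s,P):
    K,r,t=cam(s);return cv2.projectPoints(np.array(P,float).reshape(-1,1,3),r,t,K,None)[0].reshape(-1,2)
def circ(c,z,d,n=40):
    a=np.linspace(0,2*np.pi,n);return np.c_[c[0]+d/2*np.cos(a),c[1]+d/2*np.sin(a),np.full(n,z)]
def crop(s,x0,y0,x1,y1,k,name,ov=[]):
    im=cv2.resize(s["frame"][y0:y1,x0:x1],None,fx=k,fy=k,interpolation=cv2.INTER_CUBIC)
    for P,col in ov:
        q=((proj(s,P)-[x0,y0]+.5)*k).astype(int)
        cv2.polylines(im,[q.reshape(-1,1,2)],False,col,1)
    cv2.imwrite(name,im)
E
python3 - <<'E'
from h import *
d=pickle.load(open("s0.pkl","rb"))
f=.64
T,S=d["top"],d["scene"]
for n,u,v,z in[("mid",488,299,90),("wide",488,362,90),("slim",567,348,90),("axis",321,276,115),("disc",327,284,28),("ring",368,270,53),("ptr",341,368,12),("mug",210,374,100),("b1",457,256,90),("b2",553,287,90),("caddy",207,230,120)]:
    print(n,back(T,(u*f,v*f),z).round(0))
for n,u,v,z in[("mid",340,370,90),("wide",278,330,90),("slim",209,410,90),("axis",488,241,115),("ring",469,308,53),("ptr",392,266,12)]:
    print("S",n,back(S,(u*f,v*f),z).round(0))
crop(T,160,120,380,270,3.6,"pics/t1.png")
crop(S,110,130,370,320,3,"pics/s1.png")
E
```

```text
mid [ 547. -140.   90.]
wide [ 430. -137.   90.]
slim [ 456. -284.   90.]
axis [585. 169. 115.]
disc [585. 168.  28.]
ring [608.  86.  53.]
ptr [421. 139.  12.]
mug [408. 368. 100.]
b1 [629. -83.  90.]
b2 [ 570. -262.   90.]
caddy [670. 379. 120.]
S mid [ 553. -142.   90.]
S wide [ 434. -138.   90.]
S slim [ 463. -291.   90.]
S axis [583. 174. 115.]
S ring [608.  88.  53.]
S ptr [424. 133.  12.]
```

View pics/t1.png

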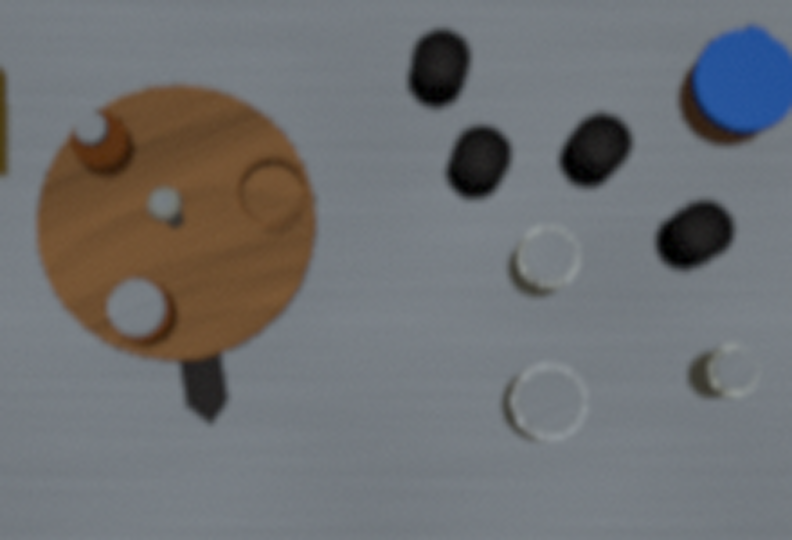

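View pics/s1.png

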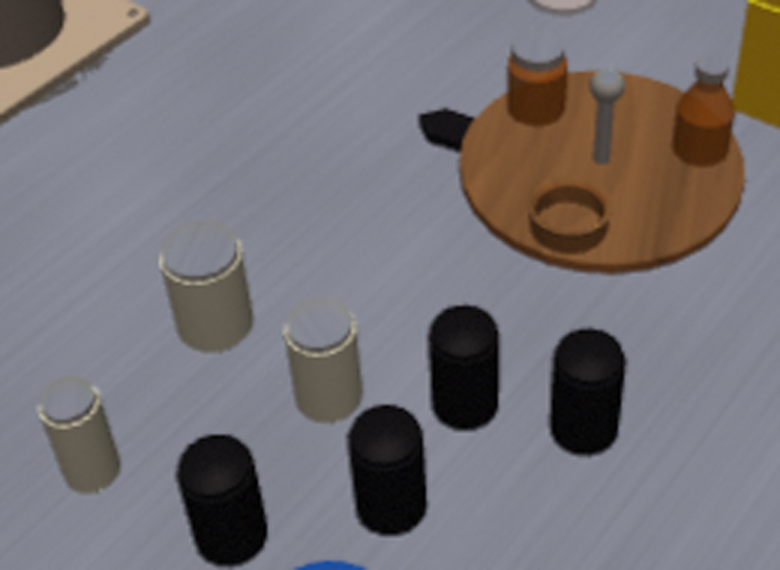

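```bash
python3 - <<'E'
from h import *
from scipy.optimize import least_squares
d=pickle.load(open("s0.pkl","rb"));T,S=d["top"],d["scene"]
# refine circle by gradient-free score: rim brightness of circle z=80 d=50
from scipy.ndimage import map_coordinates,gaussian_filter
def score(s,c,z,dd):
    g=cv2.cvtColor(s["frame"],cv2.COLOR_BGR2GRAY).astype(float)
    q=proj(s,circ(c,z,dd,72));return map_coordinates(g,[q[:,1],q[:,0]],order=1).mean()
for nm,c0 in(("mid",(550,-141)),("wide",(432,-138)),("slim",(459,-287))):
    for v,s in(("T",T),("S",S)):
        b=[]
        for dd in (38,48,58):
            r=max((score(s,(c0[0]+a,c0[1]+e),80,dd),a+c0[0],e+c0[1]) for a in range(-14,15) for e in range(-14,15))
            b.append((dd,)+tuple(np.round(r,1)))
        print(nm,v,b)
# disc edge
for v,s in(("T",T),("S",S)):
    h=cv2.cvtColor(s["frame"],cv2.COLOR_BGR2HSV)
    m=cv2.inRange(h,(5,80,40),(22,255,255))
    u,w=proj(s,[585,168,28])[0]
    mk=np.zeros_like(m);q=proj(s,circ((585,168),28,270)).astype(np.int32);cv2.fillPoly(mk,[q],255);m&=mk
    cs=max(cv2.findContours(m,cv2.RETR_EXTERNAL,cv2.CHAIN_APPROX_NONE)[0],key=cv2.contourArea).reshape(-1,2)
    P=np.array([back(s,p,28)[:2] for p in cs])
    r=least_squares(lambda x:np.hypot(P[:,0]-x[0],P[:,1]-x[1])-x[2],[585,168,120],loss='soft_l1',f_scale=2)
    print("disc",v,r.x)
E
```

```text
mid T [(38, np.float64(131.0), np.float64(554.0), np.float64(-145.0)), (48, np.float64(132.0), np.float64(552.0), np.float64(-141.0)), (58, np.float64(126.5), np.float64(540.0), np.float64(-129.0))]
mid S [(38, np.float64(137.7), np.float64(546.0), np.float64(-127.0)), (48, np.float64(141.5), np.float64(548.0), np.float64(-142.0)), (58, np.float64(137.5), np.float64(536.0), np.float64(-127.0))]
wide T [(38, np.float64(128.7), np.float64(423.0), np.float64(-145.0)), (48, np.float64(129.4), np.float64(437.0), np.float64(-143.0)), (58, np.float64(133.8), np.float64(433.0), np.float64(-140.0))]
wide S [(38, np.float64(135.7), np.float64(418.0), np.float64(-144.0)), (48, np.float64(134.8), np.float64(424.0), np.float64(-127.0)), (58, np.float64(138.8), np.float64(430.0), np.float64(-141.0))]
slim T [(38, np.float64(127.6), np.float64(458.0), np.float64(-291.0)), (48, np.float64(125.0), np.float64(460.0), np.float64(-301.0)), (58, np.float64(124.6), np.float64(456.0), np.float64(-273.0))]
slim S [(38, np.float64(141.2), np.float64(456.0), np.float64(-291.0)), (48, np.float64(134.3), np.float64(450.0), np.float64(-290.0)), (58, np.float64(132.9), np.float64(445.0), np.float64(-287.0))]
disc T [586.42878425 169.48092101 115.81129345]
disc S [589.15598742 162.39148785 119.3908861 ]
```

```bash
python3 - <<'E'
from h import *
d=pickle.load(open("s0.pkl","rb"));T,S=d["top"],d["scene"]
A=np.array((586,169.));al=np.radians(-76); r=A+85*np.array([np.cos(al),np.sin(al)]);print(r)
p=np.radians(190)
tip=A+175*np.array([np.cos(p),np.sin(p)])
ov=[(circ(A,28,240),(0,255,0)),(circ(A,108,28),(0,255,0)),(circ(r,53,59),(255,0,0)),(circ(r,28,63),(255,255,0)),(circ((550,-141.5),80,50),(0,0,255)),(circ((550,-141.5),0,50),(0,0,255)),([(A[0],A[1],12),(tip[0],tip[1],12)],(0,0,255))]
crop(T,160,120,320,250,5,"pics/t2.png",ov)
crop(S,200,130,370,280,4.6,"pics/s2.png",ov)
E
```

```text
[606.56336113  86.52486327]
```

View pics/t2.png

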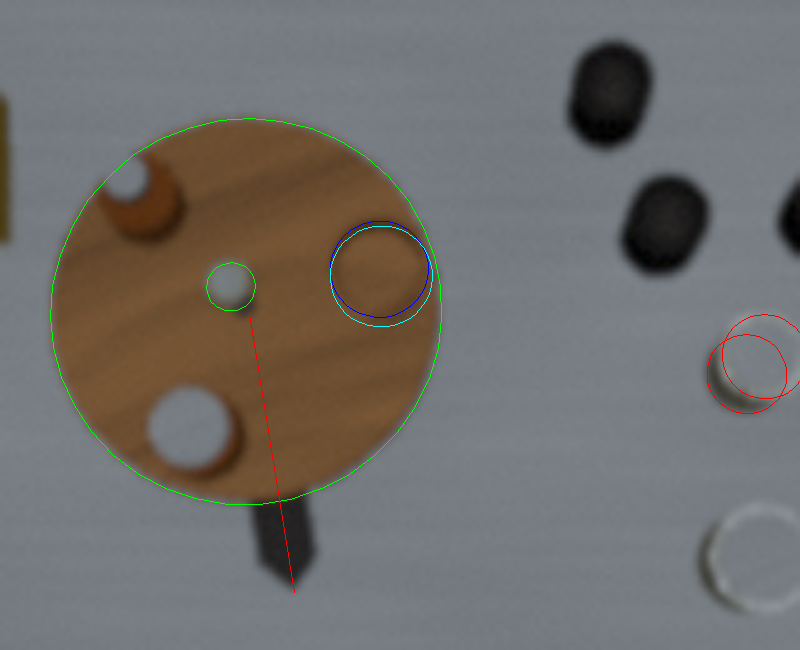

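View pics/s2.png

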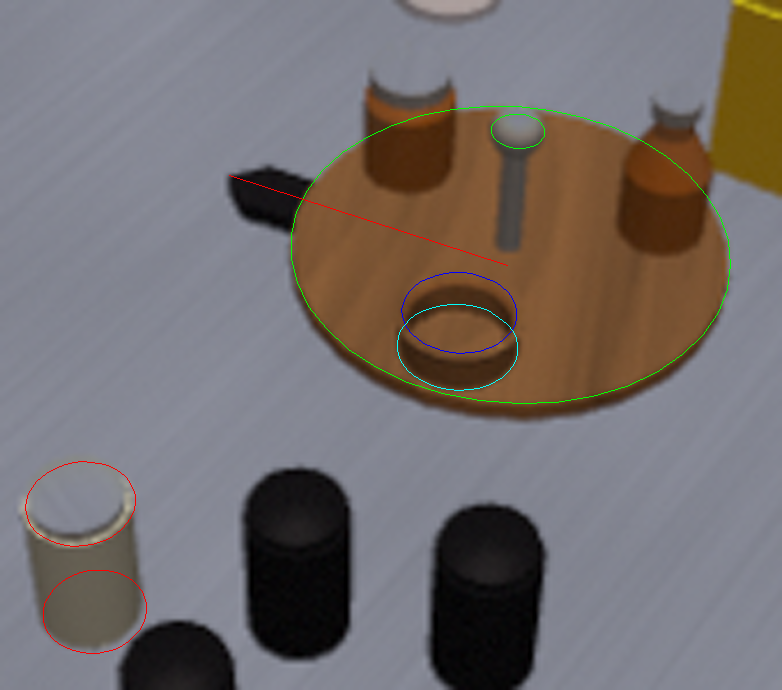

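Overlays agree in both views. The chosen pot's rim matches the 50 mm model at about (550,-141), and its neighbours match 60 and 40 mm. The axis is at about (586,169) and the ring at about (606.5,86.5). Next I write the move planner.

```bash
cat > plan.py <<'E'
import numpy as np,json,sys
from scipy.spatial.transform import Rotation as Ro
def Rpsi(p):
    p=np.radians(p);c,s=np.cos(p),np.sin(p);return np.c_[[0,0,-1],[c,s,0],[s,-c,0]]
def delta(c,t): # c,t = [x,y,z,psi] mm,deg
    R=Rpsi(c[3]);d=R.T@(np.array(t[:3])-np.array(c[:3]))/1000
    return [round(float(v),4) for v in d]+[round(-np.radians(t[3]-c[3]),4),0,0]
def apply(c,d):
    p=np.array(c[:3])+1000*Rpsi(c[3])@np.array(d[:3]);return [*map(float,p.round(3)),c[3]-float(np.degrees(d[3]))]
C0=[250.578,-545.175,231.292,-65.317]
E
python3 - <<'E'
from plan import *
print(delta(C0,[550,-141,180,90]))
E
```

```text
[0.0513, -0.2422, -0.4408, np.float64(-2.7108), 0, 0]
```

Emit:
drive_tool:
  deltas:
    - [0,0.05,-0.242,-0.441,-2.71,0,0]
    - [0,0.05,-0.242,-0.441,-2.71,0,0]
    - [0,0.05,-0.242,-0.441,-2.71,0,0]
    - [0,0.05,-0.242,-0.441,-2.71,0,0]
    - [0,0.05,-0.242,-0.441,-2.71,0,0]
    - [0,0.05,-0.242,-0.441,-2.71,0,0]
    - [0,0.05,-0.242,-0.441,-2.71,0,0]
    - [0,0.05,-0.242,-0.441,-2.71,0,0]
    - [0,0.05,-0.242,-0.441,-2.71,0,0]
    - [0,0.05,-0.242,-0.441,-2.71,0,0]
  squeeze: 30

```text
time: 0.93
tool_pos: [498.2, -210.1, 189.6]
tcp_rot: [-117.0, 90.0, 159.7]
ft_force: [0.5, -1.6, -0.4]
finger_gap: 85.2
```

```bash
python3 - <<'E'
from plan import *
from bench import sense
s=sense();r=s["tcp_rot"];c=[*s["tool_pos"],90-(r[0]-r[2])-360];print(c)
print(delta(c,[550,-141,180,90]))
E
```

```text
[np.float64(498.1785613936553), np.float64(-210.14560328619956), np.float64(189.60992709587816), np.float64(6.6524963619806385)]
[0.0096, 0.0595, -0.0627, np.float64(-1.4547), 0, 0]
```

Emit:
drive_tool:
  deltas:
    - [0,0.008,0.06,-0.063,-1.46,0,0]
    - [0,0.008,0.06,-0.063,-1.46,0,0]
    - [0,0.008,0.06,-0.063,-1.46,0,0]
    - [0,0.008,0.06,-0.063,-1.46,0,0]
    - [0,0.008,0.06,-0.063,-1.46,0,0]
    - [0,0.008,0.06,-0.063,-1.46,0,0]
    - [0,0.008,0.06,-0.063,-1.46,0,0]
    - [0,0.008,0.06,-0.063,-1.46,0,0]
    - [0,0.008,0.06,-0.063,-1.46,0,0]
    - [0,0.008,0.06,-0.063,-1.46,0,0]

```text
time: 1.77
tool_pos: [549.9, -142.8, 181.5]
tcp_rot: [171.3, 89.9, 159.6]
ft_force: [0.3, -0.4, -0.3]
finger_gap: 85.2
```

Emit:
drive_tool:
  deltas:
    - [0,0,0,0,-0.22,0,0]
    - [0,0,0,0,-0.22,0,0]
    - [0,0,0,0,-0.22,0,0]
    - [0,0,0,0,-0.22,0,0]
    - [0,0,0,0,-0.22,0,0]
    - [0,0,0,0,-0.22,0,0]
    - [0,0,0,0,-0.22,0,0]
    - [0,0,0,0,-0.22,0,0]
    - [0,0,0,0,-0.22,0,0]
    - [0,0,0,0,-0.22,0,0]

```text
time: 2.6
tool_pos: [550.3, -143.0, 182.1]
tcp_rot: [170.6, 90.0, 171.2]
ft_force: [-0.7, -0.4, 0.2]
finger_gap: 85.5
```

```bash
cat > look.py <<'E'
import sys
from h import *
from plan import *
from bench import sense,snapshot
def st():
    s=sense();r=s["tcp_rot"];p=(90-(r[0]-r[2])+180)%360-180
    c=[*np.round(s["tool_pos"],2),round(p,2)]
    print(c,"rot",r.round(2),"F",s["ft_force"].round(1),"M",s["wrist_torque"].round(2),"gap",round(s["finger_gap"],1),"t",round(s["time"],2),"j6",s["joint_pos"][5].round(1));return c
E
python3 - <<'E'
from look import *
c=st()
T=snapshot("top");S=snapshot("scene")
crop(T,260,150,380,260,6,"pics/t3.png",[(circ((550,-141.5),80,50),(0,0,255))])
crop(S,120,110,320,260,4,"pics/s3.png",[(circ((550,-141.5),80,50),(0,0,255))])
E
```

```text
[np.float64(550.27), np.float64(-142.95), np.float64(182.07), np.float64(90.5)] rot [170.65  90.   171.15] F [-0.7 -0.4  0.2] M [-0.04 -0.02 -0.09] gap 85.5 t 2.6 j6 -110.2
```

View pics/s3.png

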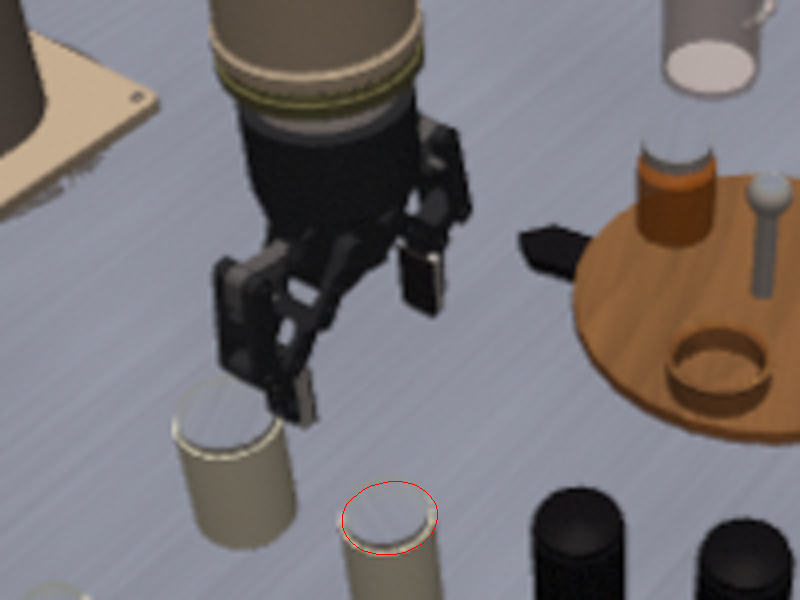

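The scene view shows the open gripper above the 50 mm pot (crop 390,517), jaws along y and clear of neighbours. Descending.

Emit:
drive_tool:
  deltas:
    - [0,0.02,0,0,0,0,0]
    - [0,0.04,0,0,0,0,0]
    - [0,0.06,0,0,0,0,0]
    - [0,0.08,0,0,0,0,0]
    - [0,0.1,0,0,0,0,0]
    - [0,0.12,0,0,0,0,0]
    - [0,0.13,0,0,0,0,0]
    - [0,0.14,0,0,0,0,0]
    - [0,0.14,0,0,0,0,0]
    - [0,0.14,0,0,0,0,0]

```text
time: 3.53
tool_pos: [550.3, -143.0, 42.3]
tcp_rot: [159.6, 90.0, 160.2]
ft_force: [-0.2, 0.4, -0.2]
finger_gap: 85.6
```

```bash
python3 - <<'E'
from look import *
c=st()
S=snapshot("scene")
crop(S,140,150,300,290,5,"pics/s4.png",[(circ((550,-141.5),80,50),(0,0,255))])
E
```

```text
[np.float64(550.34), np.float64(-142.97), np.float64(42.29), np.float64(90.52)] rot [159.65  89.99 160.17] F [-0.2  0.4 -0.2] M [-0.03  0.02 -0.03] gap 85.6 t 3.53 j6 -110.3
```

View pics/s4.png

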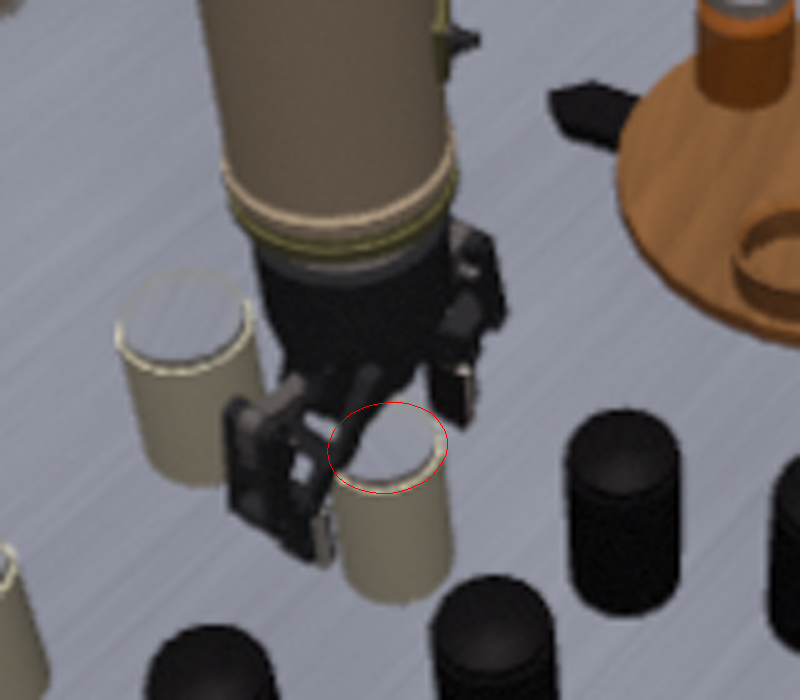

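The pot stands between the pads. Closing.

Emit:
drive_tool:
  deltas:
    - [255,0,0,0,0,0,0]
    - [255,0,0,0,0,0,0]
    - [255,0,0,0,0,0,0]
    - [255,0,0,0,0,0,0]
    - [255,0,0,0,0,0,0]
    - [255,0,0,0,0,0,0]
    - [255,0,0,0,0,0,0]
    - [255,0,0,0,0,0,0]
    - [255,0,0,0,0,0,0]
    - [255,0,0,0,0,0,0]
  squeeze: 40

```text
time: 4.42
tool_pos: [551.2, -143.1, 43.3]
tcp_rot: [-13.6, 89.9, -13.1]
ft_force: [-0.9, 0.6, 5.7]
finger_gap: 49.3
```

```bash
python3 - <<'E'
from look import *
c=st()
E
```

```text
[np.float64(551.16), np.float64(-143.06), np.float64(43.35), np.float64(90.53)] rot [-13.62  89.89 -13.09] F [-0.9  0.6  5.7] M [0.11 0.13 0.04] gap 49.3 t 4.42 j6 -110.3
```

Emit:
drive_tool:
  deltas:
    - [255,-0.01,0,0,0,0,0]
    - [255,-0.02,0,0,0,0,0]
    - [255,-0.04,0,0,0,0,0]
    - [255,-0.06,0,0,0,0,0]
    - [255,-0.08,0,0,0,0,0]
    - [255,-0.1,0,0,0,0,0]
    - [255,-0.11,0,0,0,0,0]
    - [255,-0.11,0,0,0,0,0]
    - [255,-0.11,0,0,0,0,0]
    - [255,-0.11,0,0,0,0,0]

```text
time: 5.25
tool_pos: [549.5, -142.7, 150.7]
tcp_rot: [160.4, 89.9, 160.9]
ft_force: [0.0, -0.5, -2.5]
finger_gap: 49.1
```

```bash
python3 - <<'E'
from look import *
c=st()
print(delta(c,[606.5,86.5,c[2],90.5]))
T=snapshot("top");S=snapshot("scene")
pickle.dump((T,S,c),open("s5.pkl","wb"))
x,y=c[0],c[1]
ov=[(circ((x,y),c[2]+38,50),(0,0,255)),(circ((x,y),c[2]-43,50),(0,0,255))]
crop(S,140,90,300,230,5,"pics/s5.png",ov)
E
```

```text
[np.float64(549.45), np.float64(-142.67), np.float64(150.68), np.float64(90.53)] rot [160.37  89.88 160.89] F [ 0.  -0.5 -2.5] M [-0.04  0.02 -0.  ] gap 49.1 t 5.25 j6 -110.3
[0.0, 0.2286, 0.0592, np.float64(0.0005), 0, 0]
```

View pics/s5.png

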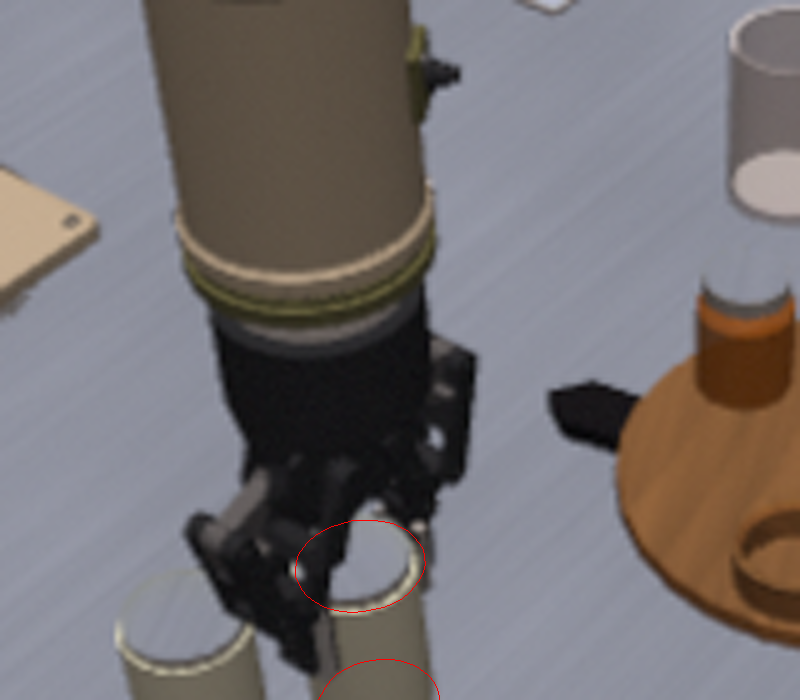

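Emit:
drive_tool:
  deltas:
    - [255,0,0.02,0.005,0,0,0]
    - [255,0,0.05,0.013,0,0,0]
    - [255,0,0.085,0.022,0,0,0]
    - [255,0,0.12,0.031,0,0,0]
    - [255,0,0.155,0.04,0,0,0]
    - [255,0,0.19,0.049,0,0,0]
    - [255,0,0.215,0.056,0,0,0]
    - [255,0,0.229,0.059,0,0,0]
    - [255,0,0.229,0.059,0,0,0]
    - [255,0,0.229,0.059,0,0,0]

```text
time: 6.18
tool_pos: [606.5, 86.7, 150.9]
tcp_rot: [-162.3, 89.9, -161.7]
ft_force: [-0.1, 0.5, -2.6]
finger_gap: 49.1
```

Emit:
drive_tool:
  deltas:
    - [255,0.01,0,0,0,0,0]
    - [255,0.02,0,0,0,0,0]
    - [255,0.03,0,0,0,0,0]
    - [255,0.03,0,0,0,0,0]
    - [255,0.03,0,0,0,0,0]
    - [255,0.03,0,0,0,0,0]
    - [255,0.03,0,0,0,0,0]
    - [255,0.03,0,0,0,0,0]
    - [255,0.03,0,0,0,0,0]
    - [255,0.03,0,0,0,0,0]

```text
time: 7.02
tool_pos: [607.4, 86.7, 122.6]
tcp_rot: [2.0, 90.0, 2.6]
ft_force: [-0.4, 0.9, -2.0]
finger_gap: 49.3
```

```bash
python3 - <<'E'
from look import *
c=st()
T=snapshot("top");S=snapshot("scene")
pickle.dump((T,S,c),open("s6.pkl","wb"))
x,y=c[0],c[1];r=(606.5,86.5)
ov=[(circ((x,y),c[2]+38,50),(0,0,255)),(circ((x,y),c[2]-43,50),(0,0,255)),(circ(r,53,59),(255,0,0)),(circ(r,28,63),(255,255,0))]
crop(S,220,100,380,240,5,"pics/s6.png",ov)
crop(T,160,110,300,240,5.5,"pics/t6.png",ov)
E
```

```text
[np.float64(607.44), np.float64(86.68), np.float64(122.55), np.float64(90.54)] rot [ 2.02 89.96  2.56] F [-0.4  0.9 -2. ] M [-0.01  0.05 -0.01] gap 49.3 t 7.02 j6 -87.2
```

View pics/s6.png

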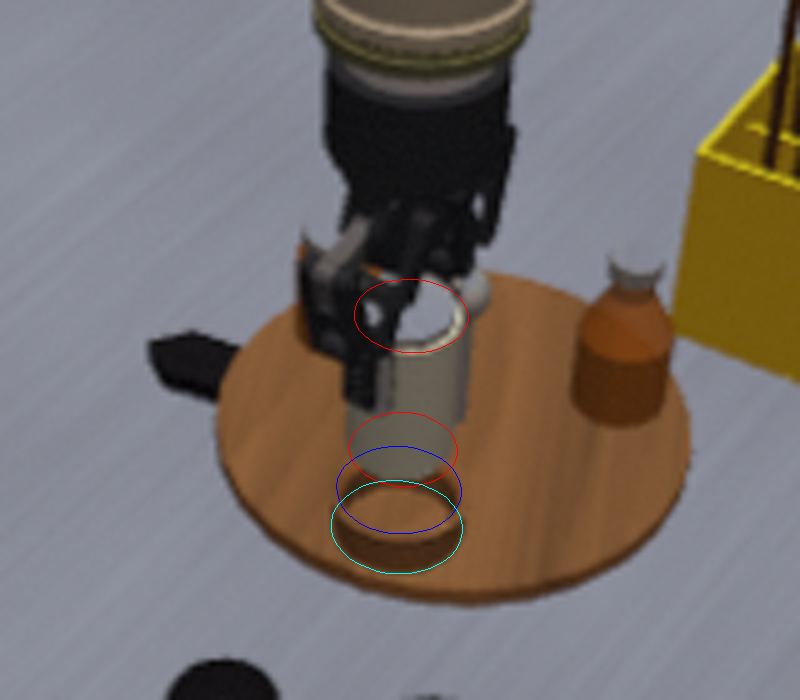

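View pics/t6.png

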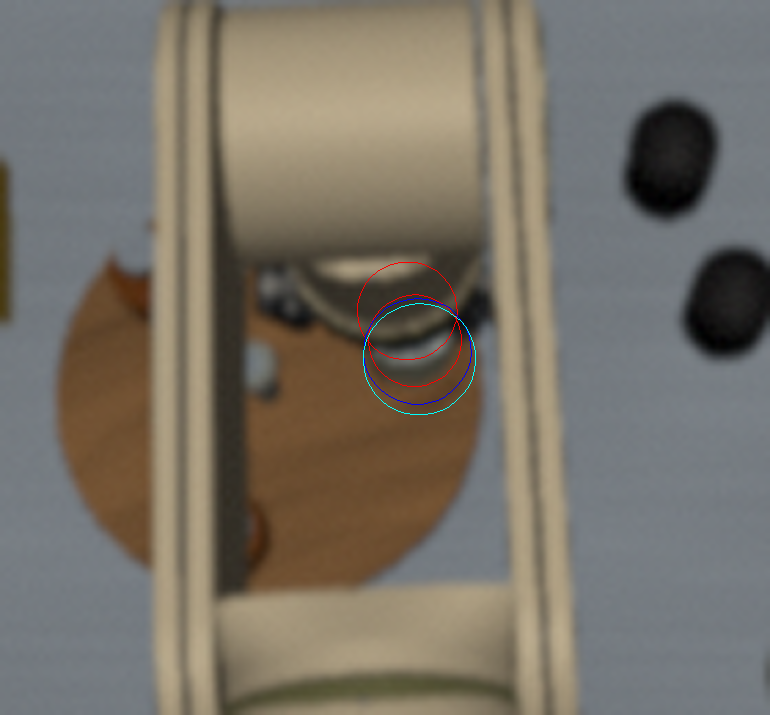

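The scene view shows the pot (foot near crop 403,445) concentric with the ring (crop 398,490) to about 1 mm. Lowering gently into the chamfer.

Emit:
drive_tool:
  deltas:
    - [255,0.005,0,0,0,0,0]
    - [255,0.01,0,0,0,0,0]
    - [255,0.015,0,0,0,0,0]
    - [255,0.02,0,0,0,0,0]
    - [255,0.024,0,0,0,0,0]
    - [255,0.027,0,0,0,0,0]
    - [255,0.03,0,0,0,0,0]
    - [255,0.033,0,0,0,0,0]
    - [255,0.035,0,0,0,0,0]
    - [255,0.035,0,0,0,0,0]

```text
time: 7.95
tool_pos: [607.1, 86.5, 86.7]
tcp_rot: [-149.9, 90.0, -149.4]
ft_force: [-0.3, -0.0, -1.5]
finger_gap: 49.3
```

```bash
python3 - <<'E'
from look import *
st()
E
```

```text
[np.float64(607.08), np.float64(86.49), np.float64(86.73), np.float64(90.53)] rot [-149.94   89.98 -149.42] F [-0.3 -0.  -1.5] M [-0.15  0.01  0.01] gap 49.3 t 7.95 j6 -87.2
```

Emit:
drive_tool:
  deltas:
    - [255,0.003,0,0,0,0,0]
    - [255,0.006,0,0,0,0,0]
    - [255,0.009,0,0,0,0,0]
    - [255,0.011,0,0,0,0,0]
    - [255,0.013,0,0,0,0,0]
    - [255,0.014,0,0,0,0,0]
    - [255,0.015,0,0,0,0,0]
    - [255,0.015,0,0,0,0,0]
    - [255,0.015,0,0,0,0,0]
    - [255,0.015,0,0,0,0,0]

```text
time: 8.78
tool_pos: [607.1, 86.5, 71.9]
tcp_rot: [-156.6, 90.0, -156.1]
ft_force: [1.3, -0.5, -3.2]
finger_gap: 49.4
```

```bash
python3 - <<'E'
from look import *
st()
E
```

```text
[np.float64(607.05), np.float64(86.51), np.float64(71.9), np.float64(90.52)] rot [-156.61   89.98 -156.09] F [ 1.3 -0.5 -3.2] M [-0.38 -0.13 -0.01] gap 49.4 t 8.78 j6 -87.2
```

Emit:
drive_tool:
  deltas:
    - [255,0.001,0,0,0,0,0]
    - [255,0.0015,0,0,0,0,0]
    - [255,0.0015,0,0,0,0,0]
    - [60,0.0015,0,0,0,0,0]
    - [60,0.0015,0,0,0,0,0]
    - [60,0.0015,0,0,0,0,0]
    - [60,0.0015,0,0,0,0,0]
    - [60,0.0015,0,0,0,0,0]
    - [60,0.0015,0,0,0,0,0]
    - [60,0.0015,0,0,0,0,0]

```text
time: 9.62
tool_pos: [607.1, 86.6, 70.5]
tcp_rot: [172.3, 90.0, 172.8]
ft_force: [0.3, 0.4, -0.9]
finger_gap: 65.5
```

```bash
python3 - <<'E'
from look import *
c=st()
T=snapshot("top");S=snapshot("scene")
pickle.dump((T,S,c),open("s7.pkl","wb"))
r=(606.5,86.5)
ov=[(circ(r,108,50),(0,0,255)),(circ(r,53,59),(255,0,0)),(circ(r,28,63),(255,255,0))]
crop(S,220,100,380,240,5,"pics/s7.png",ov)
E
```

```text
[np.float64(607.12), np.float64(86.63), np.float64(70.51), np.float64(90.53)] rot [172.26  89.99 172.79] F [ 0.3  0.4 -0.9] M [ 0.03 -0.02 -0.04] gap 65.5 t 9.62 j6 -87.2
```

View pics/s7.png

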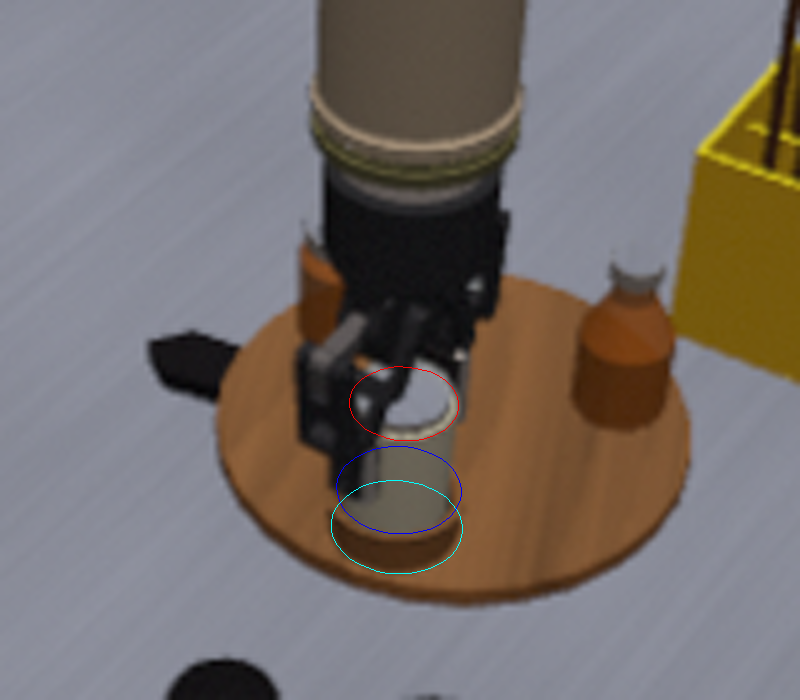

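The scene view shows the released pot upright and home: its rim (crop 404,403) is on the model for a foot at 28 mm, and the ring is unmoved. Now re-grip, and fit the pointer direction from the first pictures.

Emit:
drive_tool:
  deltas:
    - [255,0,0,0,0,0,0]
    - [255,0,0,0,0,0,0]
    - [255,0,0,0,0,0,0]
    - [255,0,0,0,0,0,0]
    - [255,0,0,0,0,0,0]
    - [255,0,0,0,0,0,0]
    - [255,0,0,0,0,0,0]
    - [255,0,0,0,0,0,0]
    - [255,0,0,0,0,0,0]
    - [255,0,0,0,0,0,0]
  squeeze: 30

```text
time: 10.55
tool_pos: [607.3, 86.7, 70.8]
tcp_rot: [21.5, 90.0, 22.0]
ft_force: [-0.3, 1.8, 3.3]
finger_gap: 49.5
```

```bash
python3 - <<'E'
from look import *
from scipy.optimize import minimize
c=st()
d=pickle.load(open("s0.pkl","rb"))
# pointer: dark mask backprojected to z=12 in zone between r=122..180 from axis
A=np.array((586,169.))
for v in("top","scene"):
    s=d[v];g=cv2.cvtColor(s["frame"],cv2.COLOR_BGR2GRAY)
    k=4;big=cv2.resize(g,None,fx=k,fy=k,interpolation=cv2.INTER_CUBIC)
    ys,xs=np.mgrid[0:big.shape[0],0:big.shape[1]]
    pts=np.argwhere(big<75)[:,::-1]
    P=np.array([back(s,((p[0]+.5)/k-.5,(p[1]+.5)/k-.5),12)[:2] for p in pts if True][:400000])
    dd=P-A;r=np.hypot(*dd.T);b=np.degrees(np.arctan2(dd[:,1],dd[:,0]))%360
    m=(r>130)&(r<182)&(b>165)&(b<215)
    Q=P[m];print(v,m.sum(),"max r",r[m].max())
    for lo,hi in((130,140),(140,150),(150,160),(160,180)):
        mm=m&(r>lo)&(r<=hi);
        if mm.sum():print("  ",lo,"bearing mid",round((b[mm].min()+b[mm].max())/2,2),"mean",round(b[mm].mean(),2),"width",round(np.radians(np.ptp(b[mm]))*(lo+hi)/2,1))
E
```

```text
[np.float64(607.31), np.float64(86.67), np.float64(70.76), np.float64(90.53)] rot [21.52 89.98 22.04] F [-0.3  1.8  3.3] M [ 0.2   0.08 -0.02] gap 49.5 t 10.55 j6 -87.2
top 1969 max r 170.24503131790044
   130 bearing mid 189.73 mean 189.8 width 35.0
   140 bearing mid 189.95 mean 189.78 width 34.8
   150 bearing mid 189.74 mean 189.86 width 34.9
   160 bearing mid 190.05 mean 190.01 width 24.6Traceback (most recent call last):
  File "<stdin>", line 15, in <module>
    return umr_maximum(a, axis, None, out, keepdims, initial, where)
ValueError: zero-size array to reduction operation maximum which has no identity
```

Pointer bearing is 189.9° consistently along its length, so its centre line runs through my axis. The ring is at -75.5°, so I turn about -94.6°. Computing arc rows.

```bash
cat > arc.py <<'E'
from look import *
def rows(c,A,total,n,dr=0):
    p=np.array(c[:2]);v=p-A
    print("bearing",np.degrees(np.arctan2(v[1],v[0])),"r",np.hypot(*v))
    for k in range(1,n+1):
        a=np.radians(total*k/n);w=np.array([[np.cos(a),-np.sin(a)],[np.sin(a),np.cos(a)]])@v*(1+dr*k/n/np.hypot(*v))
        print(delta(c,[*(A+w),c[2],c[3]+total*k/n])[1:4])
E
python3 - <<'E'
from arc import *
c=st();rows(c,np.array((586,169.)),-30,10)
E
```

```text
[np.float64(607.31), np.float64(86.67), np.float64(70.76), np.float64(90.53)] rot [21.52 89.98 22.04] F [-0.3  1.8  3.3] M [ 0.2   0.08 -0.02] gap 49.5 t 10.55 j6 -87.2
bearing -75.48824989986662 r 85.04319490705883
[-0.001, -0.0043, np.float64(0.0524)]
[-0.0017, -0.0087, np.float64(0.1047)]
[-0.0022, -0.0132, np.float64(0.1571)]
[-0.0025, -0.0176, np.float64(0.2094)]
[-0.0025, -0.0221, np.float64(0.2618)]
[-0.0023, -0.0265, np.float64(0.3142)]
[-0.0019, -0.0309, np.float64(0.3665)]
[-0.0012, -0.0353, np.float64(0.4189)]
[-0.0003, -0.0397, np.float64(0.4712)]
[0.0008, -0.044, np.float64(0.5236)]
```

Emit:
drive_tool:
  deltas:
    - [255,0,-0.001,-0.0043,0.052,0,0]
    - [255,0,-0.0017,-0.0087,0.105,0,0]
    - [255,0,-0.0022,-0.0132,0.157,0,0]
    - [255,0,-0.0025,-0.0176,0.209,0,0]
    - [255,0,-0.0025,-0.0221,0.262,0,0]
    - [255,0,-0.0023,-0.0265,0.314,0,0]
    - [255,0,-0.0019,-0.0309,0.366,0,0]
    - [255,0,-0.0012,-0.0353,0.419,0,0]
    - [255,0,-0.0003,-0.0397,0.471,0,0]
    - [255,0,0.0008,-0.044,0.524,0,0]

```text
time: 11.38
tool_pos: [563.5, 87.3, 70.8]
tcp_rot: [53.2, 89.9, 23.5]
ft_force: [1.4, 2.5, 0.0]
finger_gap: 49.4
```

```bash
python3 - <<'E'
from arc import *
c=st();v=np.array(c[:2])-(586,169);print(np.hypot(*v),np.degrees(np.arctan2(v[1],v[0])))
F=sense()["ft_force"][:2];print("radial F",F@v/85,"tang",F@[-v[1],v[0]]/85)
S=snapshot("scene");crop(S,200,80,360,220,5,"pics/s8.png")
E
```

```text
[np.float64(563.47), np.float64(87.29), np.float64(70.85), np.float64(60.36)] rot [53.16 89.92 23.52] F [1.4 2.5 0. ] M [ 0.4  -0.33  0.01] gap 49.4 t 11.38 j6 -56.7
84.75921778780169 -105.41519548510993
radial F -2.806220956705903 tang 0.7204725528678989
```

View pics/s8.png

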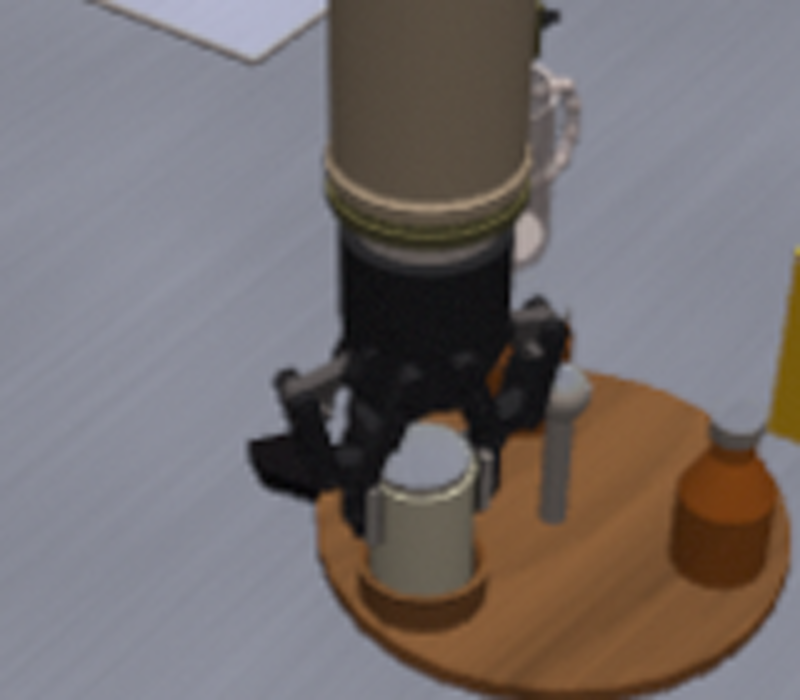

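Pot and carousel turned together with small forces (3 N); the pot is still seated. Continuing.

Emit:
drive_tool:
  deltas:
    - [255,0,-0.001,-0.0043,0.052,0,0]
    - [255,0,-0.0017,-0.0087,0.105,0,0]
    - [255,0,-0.0022,-0.0132,0.157,0,0]
    - [255,0,-0.0025,-0.0176,0.209,0,0]
    - [255,0,-0.0025,-0.0221,0.262,0,0]
    - [255,0,-0.0023,-0.0265,0.314,0,0]
    - [255,0,-0.0019,-0.0309,0.366,0,0]
    - [255,0,-0.0012,-0.0353,0.419,0,0]
    - [255,0,-0.0003,-0.0397,0.471,0,0]
    - [255,0,0.0008,-0.044,0.524,0,0]

```text
time: 12.27
tool_pos: [526.1, 109.4, 70.9]
tcp_rot: [64.0, 89.9, 4.4]
ft_force: [3.6, 1.6, -0.1]
finger_gap: 49.4
```

```bash
python3 - <<'E'
from arc import *
c=st();v=np.array(c[:2])-(586,169);print(np.hypot(*v),np.degrees(np.arctan2(v[1],v[0])))
F=sense()["ft_force"][:2];print("radial F",F@v/85,"tang",F@[-v[1],v[0]]/85)
b=np.degrees(np.arctan2(v[1],v[0]))
rows(c,np.array((586,169.)),-170.1-b,10)
S=snapshot("scene");crop(S,200,80,360,220,5,"pics/s9.png")
E
```

```text
[np.float64(526.1), np.float64(109.44), np.float64(70.85), np.float64(30.4)] rot [64.04 89.88  4.44] F [ 3.6  1.6 -0.1] M [ 0.29 -0.73 -0.04] gap 49.4 t 12.27 j6 -24.1
84.47131820920043 -135.1630714250277
radial F -3.6904043763155783 tang 1.3807957966529953
bearing -135.1630714250277 r 84.47131820920043
[-0.0011, -0.005, np.float64(0.061)]
[-0.002, -0.0101, np.float64(0.122)]
[-0.0025, -0.0152, np.float64(0.1829)]
[-0.0027, -0.0204, np.float64(0.2439)]
[-0.0025, -0.0255, np.float64(0.3049)]
[-0.0021, -0.0307, np.float64(0.3659)]
[-0.0014, -0.0358, np.float64(0.4268)]
[-0.0003, -0.0408, np.float64(0.4878)]
[0.001, -0.0458, np.float64(0.5488)]
[0.0027, -0.0506, np.float64(0.6098)]
```

View pics/s9.png

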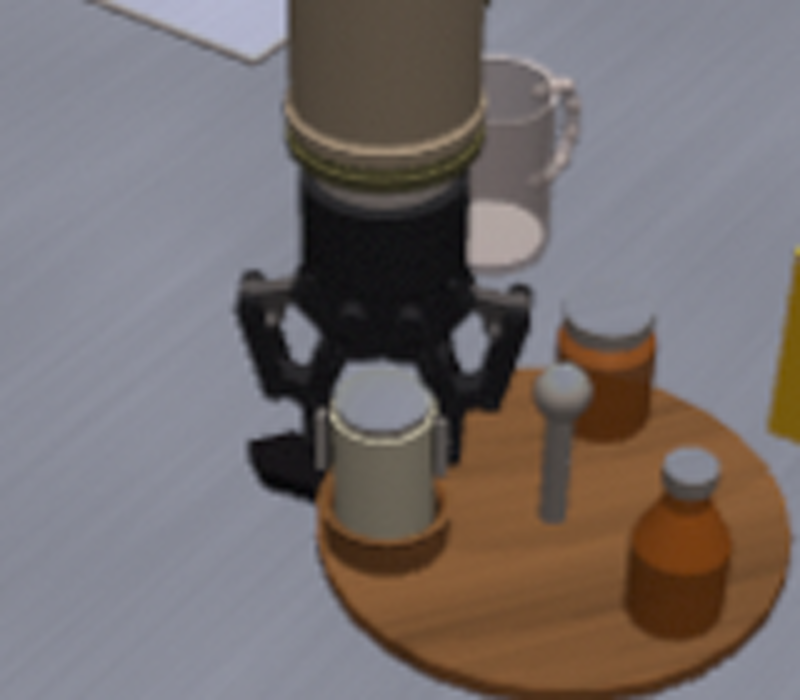

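Emit:
drive_tool:
  deltas:
    - [255,0,-0.001,-0.005,0.061,0,0]
    - [255,0,-0.0018,-0.0101,0.122,0,0]
    - [255,0,-0.0022,-0.0152,0.183,0,0]
    - [255,0,-0.0023,-0.0204,0.244,0,0]
    - [255,0,-0.002,-0.0255,0.305,0,0]
    - [255,0,-0.0015,-0.0307,0.366,0,0]
    - [255,0,-0.0007,-0.0358,0.427,0,0]
    - [255,0,0.0005,-0.0408,0.488,0,0]
    - [255,0,0.0019,-0.0458,0.549,0,0]
    - [255,0,0.0036,-0.0506,0.61,0,0]

```text
time: 13.15
tool_pos: [503.2, 154.4, 70.8]
tcp_rot: [50.8, 89.9, -43.7]
ft_force: [1.3, -1.6, 3.2]
finger_gap: 49.6
```

Emit:
drive_tool:
  deltas:
    - [255,0,0,0,0,0,0]
    - [255,0,0,0,0,0,0]
    - [255,0,0,0,0,0,0]
    - [255,0,0,0,0,0,0]
    - [255,0,0,0,0,0,0]
    - [255,0,0,0,0,0,0]
    - [255,0,0,0,0,0,0]
    - [255,0,0,0,0,0,0]
    - [255,0,0,0,0,0,0]
    - [255,0,0,0,0,0,0]

```text
time: 13.98
tool_pos: [503.1, 154.8, 70.8]
tcp_rot: [99.2, 90.0, 4.8]
ft_force: [4.3, -2.2, 2.9]
finger_gap: 49.7
```

```bash
python3 - <<'E'
from arc import *
c=st();A=np.array((586,169.));v=np.array(c[:2])-A;b=np.degrees(np.arctan2(v[1],v[0]));print(np.hypot(*v),b)
F=sense()["ft_force"][:2];print("radial F",F@v/85,"tang",F@[-v[1],v[0]]/85)
T=snapshot("top");S=snapshot("scene")
pickle.dump((T,S,c),open("s10.pkl","wb"))
r=A+85*np.array([np.cos(np.radians(189.9)),np.sin(np.radians(189.9))]);t=A+175*(r-A)/85
ov=[(circ(r,108,50),(0,0,255)),(circ(r,53,63),(255,0,0)),([(*A,12),(*t,12)],(0,255,0))]
crop(S,200,80,360,220,5,"pics/s10.png")
crop(S,200,80,360,220,5,"pics/s10o.png",ov)
crop(T,160,130,300,260,5.5,"pics/t10.png",ov)
E
```

```text
[np.float64(503.06), np.float64(154.77), np.float64(70.8), np.float64(-4.46)] rot [99.22 89.96  4.76] F [ 4.3 -2.2  2.9] M [-0.13 -0.8  -0.08] gap 49.7 t 13.98 j6 16.0
84.15186569530113 -170.2645603146173
radial F -3.862677076288928 tang 2.8810065157685742
```

View pics/s10o.png

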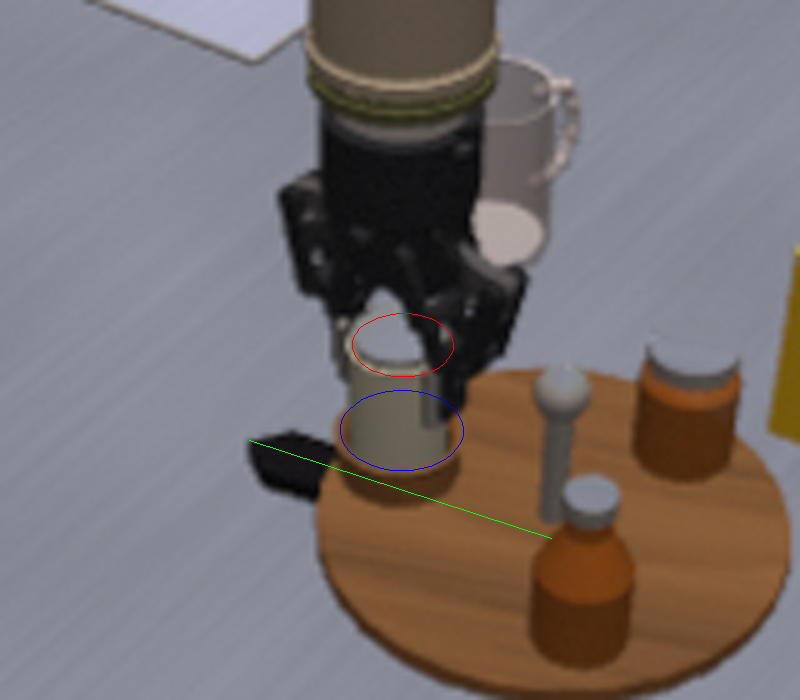

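View pics/t10.png

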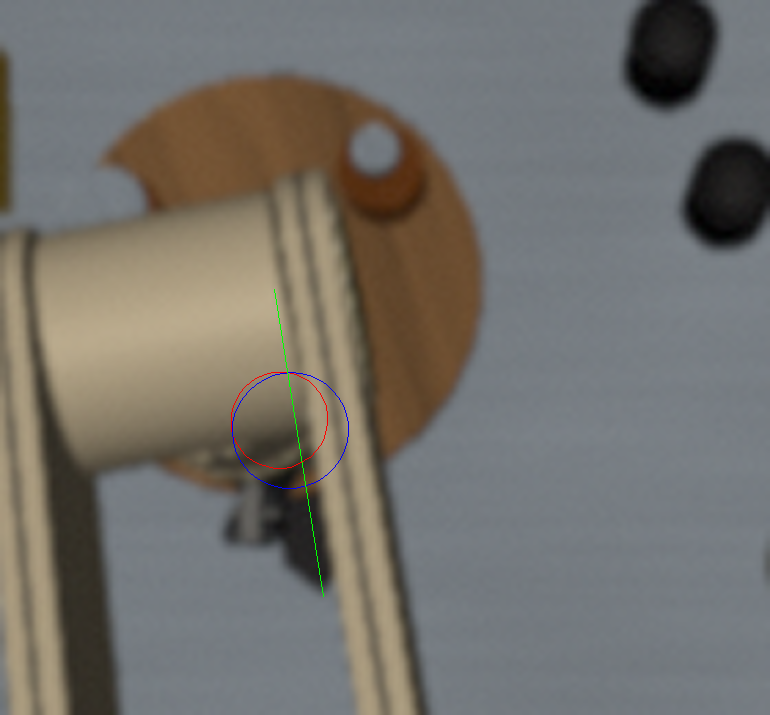

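View pics/s10.png

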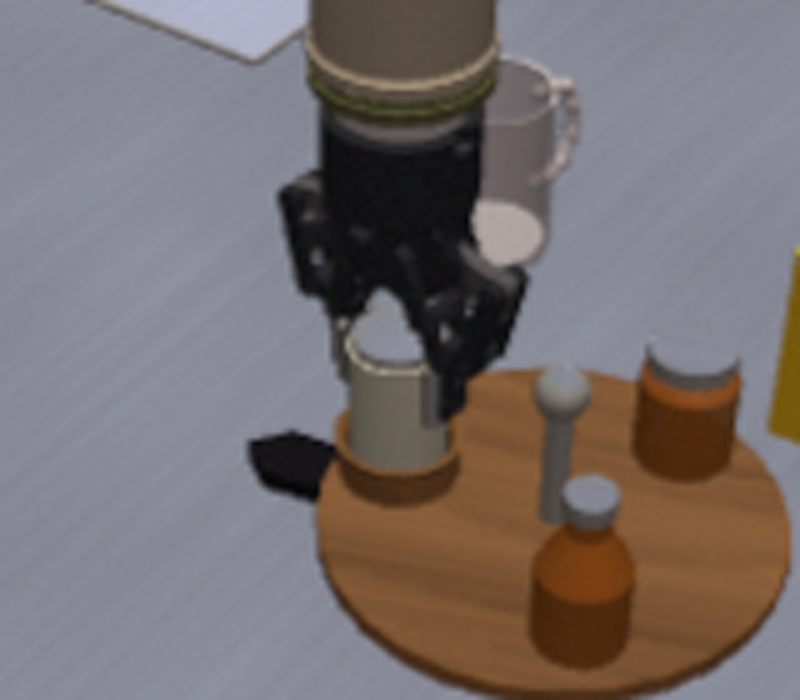

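The pot is at the pointer and seated. I'll quantify the alignment from the image by fitting the ring's edges in the scene view before and after, along with the disc edge.

```bash
python3 - <<'E'
from h import *
from scipy.ndimage import map_coordinates,gaussian_filter
S0=pickle.load(open("s0.pkl","rb"))["scene"];S1=pickle.load(open("s10.pkl","rb"))[1]
cam0=np.array([1002,-568])
def G(s):
    g=cv2.GaussianBlur(cv2.cvtColor(s["frame"],cv2.COLOR_BGR2GRAY).astype(np.float32),(0,0),.8)
    return np.hypot(cv2.Sobel(g,cv2.CV_32F,1,0),cv2.Sobel(g,cv2.CV_32F,0,1))
def arc(c,z,d,half):
    b=np.arctan2(*(cam0-c)[::-1]);a=b+np.radians(np.linspace(-half,half,60))
    return np.c_[c[0]+d/2*np.cos(a),c[1]+d/2*np.sin(a),np.full(60,z)]
def sc(s,g,P):
    q=proj(s,P);return map_coordinates(g,[q[:,1],q[:,0]],order=1).mean()
def fit(s,g,c0,parts,R=8):
    best=[]
    for a in np.arange(-R,R+.1,.5):
        for e in np.arange(-R,R+.1,.5):
            c=np.array(c0)+(a,e);best.append((sum(sc(s,g,arc(c,*p)) for p in parts),*c))
    best.sort(reverse=True);b=np.array(best[:12]);return np.average(b[:,1:],axis=0,weights=b[:,0]).round(2),b[0,0].round(1)
for n,s,rc in(("before",S0,(606.5,86.5)),("after",S1,(502.3,154.4))):
    g=G(s)
    D,_=fit(s,g,(586,169),[(28,240,80),(14,240,80)])
    r,q=fit(s,g,rc,[(28,63,80),(53,63,80)])
    v=r-D;print(n,"disc",D,"ring",r,q,"radius",np.hypot(*v).round(1),"bearing",(np.degrees(np.arctan2(v[1],v[0]))%360).round(2))
    if n=="after":
        p,q=fit(s,g,rc,[(80+28,50,80)]);v=p-D;print("pot rim",p,np.hypot(*v),np.degrees(np.arctan2(v[1],v[0]))%360)
# pointer tip dark region, scene, z=12
g=cv2.cvtColor(S0["frame"],cv2.COLOR_BGR2GRAY);big=cv2.resize(g,None,fx=4,fy=4,interpolation=cv2.INTER_CUBIC)
x0,y0=[int(t) for t in proj(S0,[420,140,12])[0]*4]
m=np.zeros_like(big);m[y0-60:y0+100,x0-40:x0+120]=1
pts=np.argwhere((big<60)&(m>0))[:,::-1];print(len(pts))
P=np.array([back(S0,((p[0]+.5)/4-.5,(p[1]+.5)/4-.5),12)[:2] for p in pts]);dd=P-D
i=np.hypot(*dd.T).argsort()[-15:];t=P[i].mean(0);v=t-D;print("tip scene",t,np.hypot(*v),np.degrees(np.arctan2(v[1],v[0]))%360)
E
```

```text
before disc [585.04 169.83] ring [607.    86.92] 203.7 radius 85.8 bearing 284.84
after disc [585.17 169.75] ring [501.55 151.65] 224.8 radius 85.6 bearing 192.21
pot rim [494.71 147.18] 93.23312984127475 194.00941471852192
3024
tip scene [416.63254629 137.62954576] 171.57096748468678 190.79022970276517
```

The fit gives the axis at (585.1,169.8), the ring at 192.2° and the pointer at about 190.3°, so the ring lags by nearly 2° through play in the bore. I nudge it clockwise by about 2.6 mm.

Emit:
drive_tool:
  deltas:
    - [255,0,0,-0.0006,0.007,0,0]
    - [255,0,0.0001,-0.0012,0.014,0,0]
    - [255,0,0.0002,-0.0018,0.021,0,0]
    - [255,0,0.0003,-0.0026,0.03,0,0]
    - [255,0,0.0003,-0.0026,0.03,0,0]
    - [255,0,0.0003,-0.0026,0.03,0,0]
    - [255,0,0.0003,-0.0026,0.03,0,0]
    - [255,0,0.0003,-0.0026,0.03,0,0]
    - [255,0,0.0003,-0.0026,0.03,0,0]
    - [255,0,0.0003,-0.0026,0.03,0,0]

```text
time: 14.92
tool_pos: [502.8, 157.6, 70.7]
tcp_rot: [-93.6, 90.0, 170.2]
ft_force: [2.0, -1.4, 6.2]
finger_gap: 49.4
```

```bash
cat > fit.py <<'E'
from arc import *
from scipy.ndimage import map_coordinates
cam0=np.array([1002,-568])
def G(s):
    g=cv2.GaussianBlur(cv2.cvtColor(s["frame"],cv2.COLOR_BGR2GRAY).astype(np.float32),(0,0),.8)
    return np.hypot(cv2.Sobel(g,cv2.CV_32F,1,0),cv2.Sobel(g,cv2.CV_32F,0,1))
def arc_(c,z,d,half):
    b=np.arctan2(*(cam0-c)[::-1]);a=b+np.radians(np.linspace(-half,half,60))
    return np.c_[c[0]+d/2*np.cos(a),c[1]+d/2*np.sin(a),np.full(60,z)]
def sc(s,g,P):
    q=proj(s,P);return map_coordinates(g,[q[:,1],q[:,0]],order=1).mean()
A=np.array((585.1,169.8))
def bearing(s):
    g=G(s);L=[]
    for b in np.arange(180,200.1,.25):
        c=A+85*np.array([np.cos(np.radians(b)),np.sin(np.radians(b))])
        L.append((sum(sc(s,g,arc_(c,z,63,80)) for z in(28,53)),b))
    L.sort(reverse=True);return L[:4]
E
python3 - <<'E'
from fit import *
print("old",bearing(pickle.load(open("s10.pkl","rb"))[1]))
c=st();S=snapshot("scene");T=snapshot("top");pickle.dump((T,S,c),open("s11.pkl","wb"))
L=bearing(S);print("new",L);b=np.radians(L[0][1]);print(S["frame"].shape)
v=np.array(c[:2])-A;print("tool bearing",np.degrees(np.arctan2(v[1],v[0]))%360,np.hypot(*v))
r=A+85*np.array([np.cos(b),np.sin(b)])
p=np.radians(190.3);u=np.array([np.cos(p),np.sin(p)])
e=np.array([.79,.62])*25
ov=[(circ(r,108,50),(0,0,255)),(circ(r,53,63),(255,0,0)),([(*(A+u*100),12),(*(A+175*u),12)],(0,255,0)),
([(*(r+e),53),(*(r+e),108)],(0,0,255)),([(*(r-e),53),(*(r-e),108)],(0,0,255))]
crop(S,230,110,330,200,8,"pics/s11o.png",ov);crop(S,230,110,330,200,8,"pics/s11.png")
E
```

```text
old [(np.float32(224.28275), np.float64(192.25)), (np.float32(224.06296), np.float64(192.0)), (np.float32(223.76797), np.float64(192.5)), (np.float32(222.72803), np.float64(191.75))]
[np.float64(502.82), np.float64(157.55), np.float64(70.68), np.float64(-6.21)] rot [-93.6   89.95 170.19] F [ 2.  -1.4  6.2] M [-0.18 -0.13 -0.01] gap 49.4 t 14.92 j6 18.0
new [(np.float32(221.39803), np.float64(190.5)), (np.float32(221.1861), np.float64(190.75)), (np.float32(221.02061), np.float64(190.25)), (np.float32(220.22195), np.float64(191.0))]
(384, 512, 3)
tool bearing 188.4681007707244 83.18690341634316
```

View pics/s11o.png

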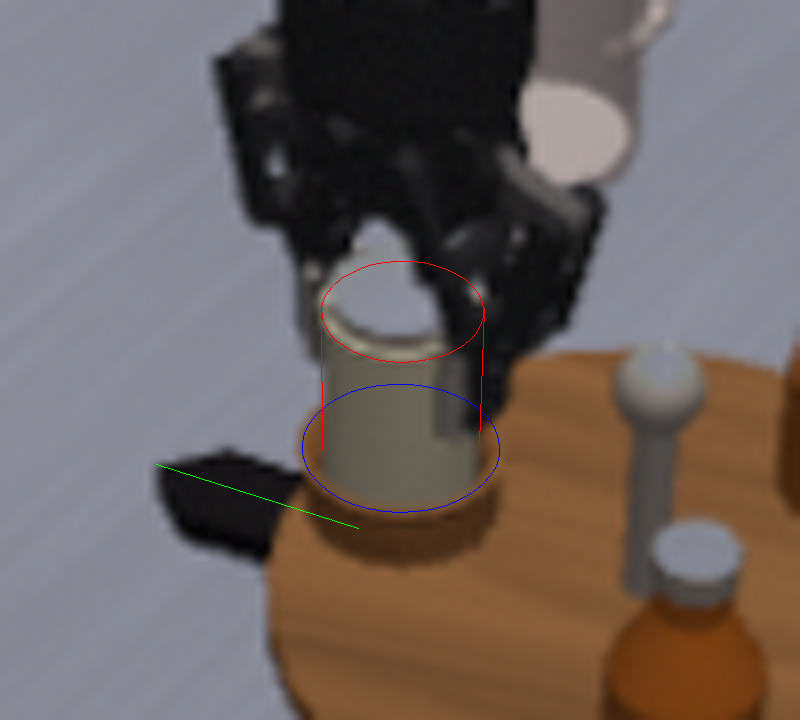

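View pics/s11.png

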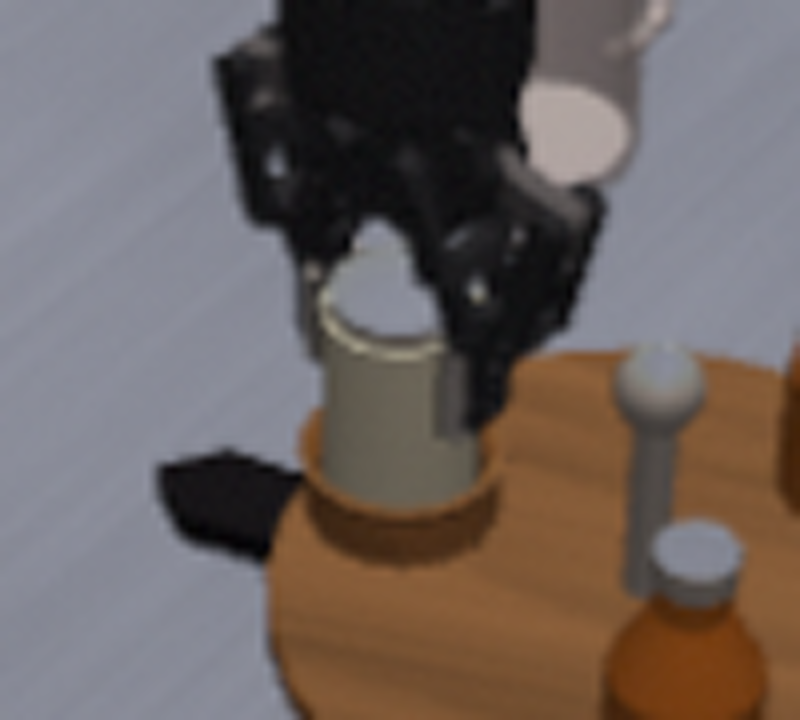

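The scene view shows pot, ring and rim on the vertical model at 190.5°, against about 190.3° for the pointer. One settle call, then a final check of everything.

Emit:
drive_tool:
  deltas:
    - [255,0,0,0,0,0,0]
    - [255,0,0,0,0,0,0]
    - [255,0,0,0,0,0,0]
    - [255,0,0,0,0,0,0]
    - [255,0,0,0,0,0,0]
    - [255,0,0,0,0,0,0]
    - [255,0,0,0,0,0,0]
    - [255,0,0,0,0,0,0]
    - [255,0,0,0,0,0,0]
    - [255,0,0,0,0,0,0]

```text
time: 15.85
tool_pos: [502.8, 157.6, 70.7]
tcp_rot: [-93.0, 90.0, 170.8]
ft_force: [0.9, -0.7, 6.6]
finger_gap: 49.3
```

```bash
python3 - <<'E'
from fit import *
c=st();print(sense()["qd"].round(2));S=snapshot("scene");print(bearing(S)[:2])
cv2.imwrite("pics/s12.png",cv2.resize(S["frame"],(800,600),interpolation=cv2.INTER_CUBIC))
E
```

```text
[np.float64(502.84), np.float64(157.57), np.float64(70.71), np.float64(-6.2)] rot [-93.03  89.95 170.77] F [ 0.9 -0.7  6.6] M [-0.16 -0.07 -0.03] gap 49.3 t 15.85 j6 18.0
[ 0.06  0.04 -0.02  0.05  0.02 -0.09]
[(np.float32(221.38568), np.float64(190.5)), (np.float32(221.15117), np.float64(190.75))]
```

View pics/s12.png

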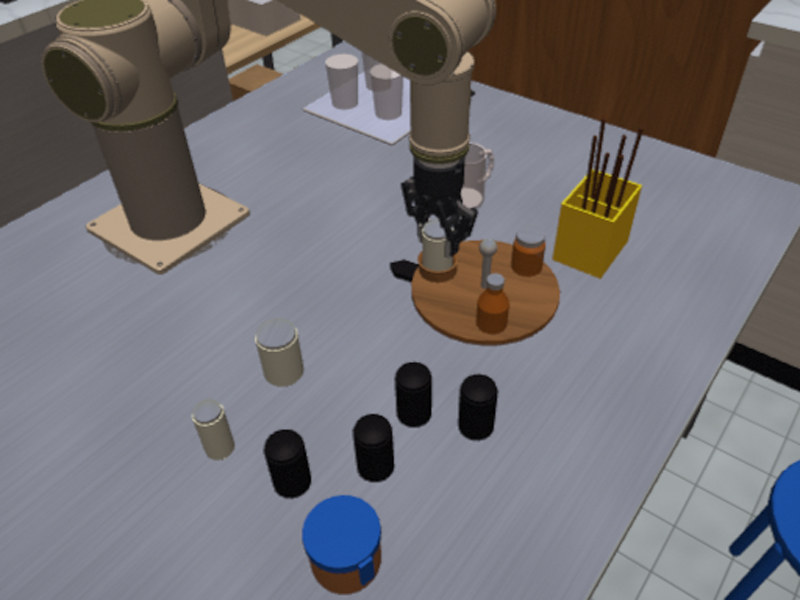

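The final view shows the pot at the pointer (436,245). The other two pots stand at (280,352) and (214,430), and the mug, caddy and chilli jar are where they were. Handing in.

```bash
python3 -c "
from bench import hand_in;print(hand_in())"
```

```text
the job is handed in; nothing more can be done
None
```

I seated the 50 mm white pot in the empty ring, upright and fully home. I then turned the carousel about 94° clockwise to the pointer and handed in at 15.9 s, still gripping the pot.

**Last checks:**
- **Alignment:** the fitted ring bearing was 190.5° and stayed the same over two looks. The pointer came out at 189.9–190.8°, depending on the view and the axis estimate.
- **Seating:** the pot's rim and sides match a vertical pot resting on the ring floor.
- **Stillness and force:** the arm was still, with under 7 N at the tool.
- **Other objects:** the other two pots stood upright, and the mug, caddy and chilli jar looked untouched.

**Disagreements:**
- The tool's own bearing about the axis read 188.5°. That is about 2° from the ring fit, which I put down to play in the bore and calibration error.
- An earlier rim-only fit of the pot, made before the last small nudge, gave a radius of 93 mm. I judged it unreliable because the close-up overlay did not support it.

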